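# Hang the loose hinge leaf on its pin

### The job

Lift the loose white hinge leaf off its hook on the rail and lower it gently onto the upright pin of the other half of the hinge until it is fully home, with the hinge opened out flat: the two leaves in one line, on opposite sides of the pin. Do not let the leaf drop down the pin; let go of it once it is seated, and leave the hanging tools and the things on the bench where they are.

Things in the scene. Friction and masses are not known exactly. Their poses are not given: they have to be found in the camera images.
- leaf: loose half of a white steel lift-off hinge, 0.3-0.5 kg: round upright knuckle, 23 across, 70 tall, bored from below (bore 14 across, 62 deep), and a flat plate, 6 thick, 70 tall, level with it, reaching 86 from its axis. Origin: centre of the knuckle's underside; z up, x along the plate away from the knuckle. The prong it hangs on runs along its y. Grip the knuckle from above, closing along y
- leaf_slot (a point): centre of the hanging slot, an opening through the plate 14 wide (leaf x) and 22 high, at x 26.5, z 51 of the leaf; its top edge, 8 below the plate's top, rests on the prong
- leaf_edge (a point): middle of the plate's free upright edge, at x 86, z 35 of the leaf; three dark dots on the plate near it are screw holes
- rail: stainless hook rail on a fixed low tiled wall, 30 thick, 500 long, 285 high. Origin: bottom of the wall, mid length and thickness; y along the wall, z up; hooks on the -x face. Level prongs stand out along -x, axes at z 270: single ones at y 120 and y 0 (one carries the leaf, the other the pliers), a pair at y -122 and -158 for the hammer. The leaf hangs at about x -80, square to the prong
- hook_tip (a point): upturned end of the prong at y 120 of the rail (all are alike), at x -122, z 278; axes as rail. Prongs are 6 thick, level from x -18 to -115, then rise; the very end is at x -125, 11 above the level part's axis. A leaf resting on a prong must be raised 8 to 16 (best 12) to clear the tip, then drawn straight out along the rail's -x
- post: fixed half of the hinge on a wooden stub and plywood base (190 x 120 x 20), fixed to the bench. Origin: on the bench surface under the pin; z up along the pin; the fixed white plate, 6 thick, 70 tall, reaches along -x to x -86; the wood, 105 high, is on its +y side. With the hinge opened out flat the loose leaf's plate (leaf x) points along the post's +x
- seat (a point): centre of the fixed knuckle's flat top (23 across), 110 above the bench, at the foot of the pin; axes as post. The upright steel pin is 12 across and 50 tall, its last 8 tapered to 5 across. Fully home, the leaf's origin is at this point; 2 mm of play lets it lean up to about 0.05 rad
- hammer: claw hammer hanging head-up across a pair of prongs, wooden handle 230 mm long hanging down between them; head 110 long, 27 high; origin under the middle of the head, z up. A bystander.
- pliers: steel pliers hanging over one prong, jaws up (50 above the prong), handles down (125 long); 60 wide along the rail, 12 thick; origin 26.5 along its +y from the underside of the pivot, at the level of the prong's top. A bystander.
- level: green plastic spirit level, 30 x 260 x 47, lying on the bench; origin under its centre, long axis y. A bystander.
- pot: clear acrylic pot of brass wood screws, diameter 76, height 70; origin under its centre. A bystander.
- screwdriver: orange-handled screwdriver lying on the bench, about 200 long, along its x axis. A bystander.
- tape: grey tape measure, 65 x 35 x 60, origin under its centre. A bystander.
- oilcan: red metal can, diameter 52, height 120, origin under its centre. A bystander.
Mind the look-alikes: they are no part of the job. What is meant by the post is not red or turquoise, and is the larger of those in its own colour.

How it is judged:
On the way:
1. the leaf has been lifted off its hook and is held clear in front of the prong tips (x of leaf_slot in the frame of rail below -0.135 m and height (world z) of leaf above 0.13 m), for 0.1 s.
At the end, for the whole second after the job is handed in: The leaf is at rest on the pin, its underside within 3 mm of the fixed knuckle's top and of its centre, upright within 0.09 rad, its plate pointing away from the fixed plate and in line with it within 0.26 rad (15 degrees), released (horizontal distance between leaf and seat below 0.003 m and z of leaf in the frame of seat between -0.003 and 0.003 m and angle between leaf's own z axis and vertical below 0.09 rad and angle between the x axis of leaf and the x axis of post, either way round below 0.26 rad and x of leaf_edge in the frame of post above 0.06 m and linear speed of leaf below 0.02 m/s); the robot touches nothing.
It fails at once if the leaf is let drop down the pin (faster than 0.4 m/s while it is on or just over the pin) (horizontal distance between leaf and seat below 0.012 m and z of leaf in the frame of seat below 0.055 m and linear speed of leaf above 0.4 m/s).
It fails at once if a hanging tool (hammer or pliers) is moved by more than 30 mm (distance of any of hammer, pliers from where it was at the start of the episode above 0.03 m).
It fails at once if a thing on the bench (level, pot, screwdriver, tape measure or can) is moved by more than 30 mm (distance of any of level, pot, screwdriver, tape, oilcan from where it was at the start of the episode above 0.03 m).
It also fails if it takes over 42 s, if anything falls off the work surface, if the arm or the gripper's body presses on something with over 40 N, if the wrist force passes 120 N, or if a joint passes its speed limit or range.

### The arm

A 7-joint arm with a two-finger parallel gripper is mounted at the origin on the work surface. World frame = base frame: x ahead of the robot, y to its left, z up, the work surface at z = 0. Lengths are in m, angles in rad, forces in N, time in s.
With the tool pointing down it reaches from about 0.425 to 0.875 m from the base axis. Payload 8.4 kg.
Tool frame: the origin (TCP) lies midway between the tips of the shut fingers; the grasp point (between the pads) lies 19 mm behind it; x points along the fingers, y is the direction in which the jaws open and shut, and the axes are right-handed (so a half turn about x gives the same grasp; the last joint's range is limited). The gripper opens to 85 mm and grips with 20 to 120 N. Pads are 22 mm wide; open, the fingers measure 114 mm over their backs; the gripper's body (76 mm by 85 mm) begins 54 mm behind the grasp point. The pads swing forward as they close: fully open they stand 13 mm farther back than shut.
Start: joints at [1.24, 0.333, 0.04, 1.465, -0.013, 1.343, -0.059], TCP at [0.149, -0.633, 0.231] pointing down, gripper open.
Joint ranges: [-2.58, 2.58], [-0.38, 2.09], [-1.3, 1.39], [0.25, 2.4], [-1.5, 4.64], [0.08, 2.09], [-2.65, 2.65]. Speed limits (rad/s): [2.22, 2.22, 2.79, 2.79, 3.14, 3.14, 3.14].

### API

Orientations are given as a 3x3 rotation matrix whose columns are the frame's x, y, z axes.
In Python, from cell import * gives the robot as it stands. Calls block until the motion is done:
- move_to(position, orientation): joint-space move of the TCP to a pose.
- movel(position, speed=0.15, frame=None, guard=None): straight line of the TCP; frame=None keeps the orientation; speed is the mean speed in m/s. With guard (N) it stops when the force on the tool has changed by that much, and returns True; else False.
- move_j(angles): joint-space move.
- open_jaws() and close_gripper(squeeze=None): open the fingers fully, or close them until they stop; squeeze is the grip in N (None keeps the last).
- wait(seconds).
- ik(position, orientation): joint angles nearest the present ones, or None.
- capture(name): name is "scene" or "top" or "wrist"; returns a dict with "pixels" (420x560x3 uint8, red, green, blue), "camera_matrix" (3x3 intrinsics, pixels), "R" (3x3) and "t" (3): a world point X has camera coordinates R X + t. Camera axes: x right, y down, z forward; pixel columns grow to the right and rows downward; lengths in m; the calibration is good to about 2 mm. The wrist camera is an equidistant fisheye: a pixel r from the principal point sees the ray r / f radians off the axis. A picture is of the moment at which its call begins. There is no depth.
A pose or a line that the arm cannot do raises Unreachable and nothing moves.
- hand_in(): hands the job in, once; it reports no verdict.
Readings, each from a call of its own:
- get_time(): time.
- get_q(): joint angles.
- get_dq(): joint speeds.
- get_tau(): joint torques, N m.
- get_tcp_pos(): TCP position.
- get_tool_rot(): TCP orientation.
- get_force(): force on the tool from outside, world axes, zero at the start.
- get_wrist_torque(): the same for the moment, N m.
- get_finger_gap(): finger opening in m.
Only numpy, scipy, OpenCV 4.12 (cv2) and the standard library are available. Lean on these libraries where they do the work, as an engineer would, in place of code of your own. Each camera call takes 0.05 s, during which the arm holds its last target.

## Working session

There is one attempt and no reset: what is moved stays moved. The work goes in short steps, each a Python script; the robot and the scene stay as the last script left them, time stands still between calls to the robot, and variables do not carry over. Pictures are saved under pics/ and viewed, and the job is handed in when it is done.

```bash
ls; mkdir -p pics
python3 - <<'E'
from cell import *
import cv2,numpy as np,pickle
d={}
for n in ["scene","top","wrist"]:
    c=capture(n);d[n]=c
    cv2.imwrite(f"pics/{n}0.png",c["pixels"][:,:,::-1])
    print(n,c["camera_matrix"].tolist(),(-c["R"].T@c["t"]).round(3),c["R"].round(3).tolist())
pickle.dump(d,open("c0.pkl","wb"))
print(get_time(),get_tcp_pos(),get_tool_rot())
E
```

```text
pics
scene [[384.78621722994427, 0.0, 280.0508427452402], [0.0, 384.78621722994427, 207.57720040545567], [0.0, 0.0, 1.0]] [0.83  0.51  0.927] [[-0.87, 0.493, -0.005], [0.356, 0.621, -0.698], [-0.341, -0.609, -0.716]]
top [[522.8822071215543, 0.0, 279.8297962501836], [0.0, 522.8822071215543, 216.35478071213402], [0.0, 0.0, 1.0]] [ 0.338 -0.146  1.761] [[0.005, -1.0, -0.014], [-0.997, -0.004, -0.082], [0.082, 0.014, -0.996]]
wrist [[325.19226210127806, 0.0, 279.11680581549746], [0.0, 325.19226210127806, 209.85499523759367], [0.0, 0.0, 1.0]] [ 0.232 -0.613  0.374] [[0.23, -0.973, -0.003], [-0.919, -0.218, 0.328], [-0.32, -0.073, -0.945]]
0.15 [ 0.14923127 -0.63226867  0.2306308 ] [[-3.61664035e-04  2.29718400e-01 -9.73257071e-01]
 [ 1.21443283e-03 -9.73256316e-01 -2.29718674e-01]
 [-9.99999197e-01 -1.26503632e-03  7.30142400e-05]]
```

View pics/scene0.png

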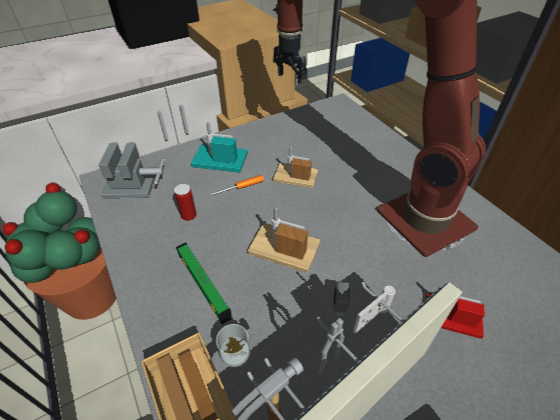

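View pics/top0.png

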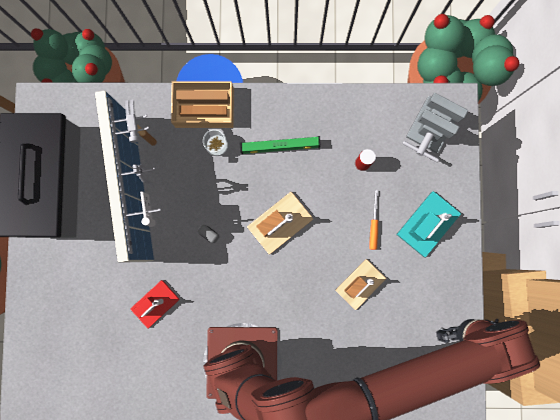

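View pics/wrist0.png

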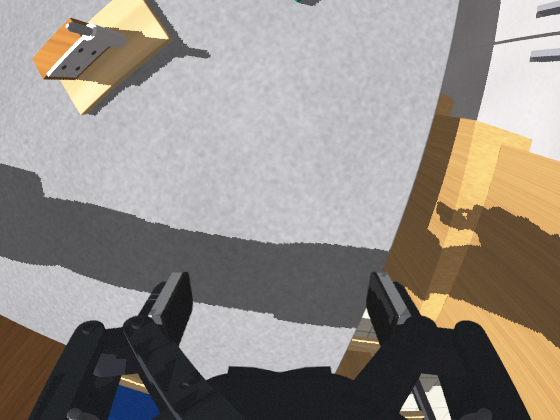

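The top view shows the wooden-based target post at about (282,220), with a smaller look-alike at (362,285). The rail is at (125,175), and the leaf hangs near (145,208). I'll enlarge these areas.

Run:
```python
import cv2,pickle
d=pickle.load(open("c0.pkl","rb"))
def crop(n,x0,y0,x1,y1,k,f):
    cv2.imwrite(f,cv2.resize(d[n]["pixels"][y0:y1,x0:x1,::-1],None,fx=k,fy=k,interpolation=cv2.INTER_CUBIC))
crop("top",85,80,185,280,3,"pics/tr.png")
crop("top",240,185,325,260,8,"pics/tp.png")
crop("scene",300,260,470,400,4.5,"pics/sr.png")
crop("scene",240,200,330,275,8,"pics/sp.png")
```

```text
(no output)
```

View pics/tr.png

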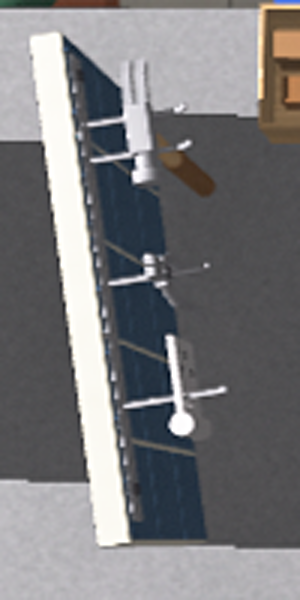

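View pics/tp.png

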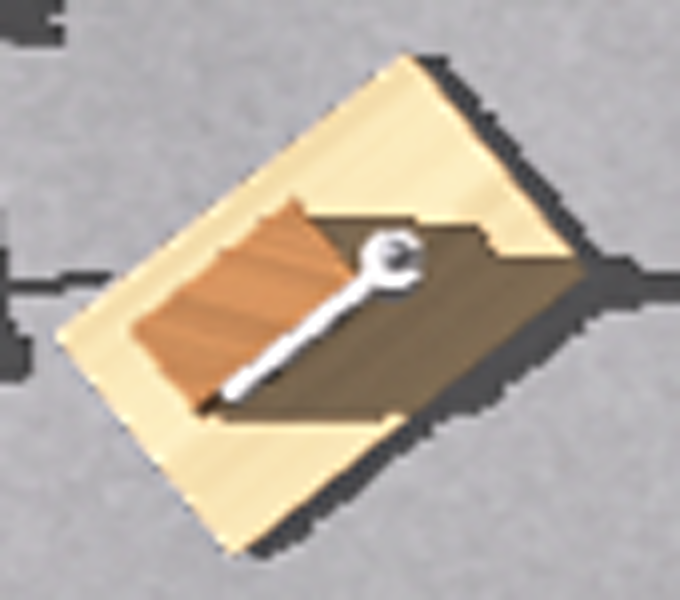

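View pics/sr.png

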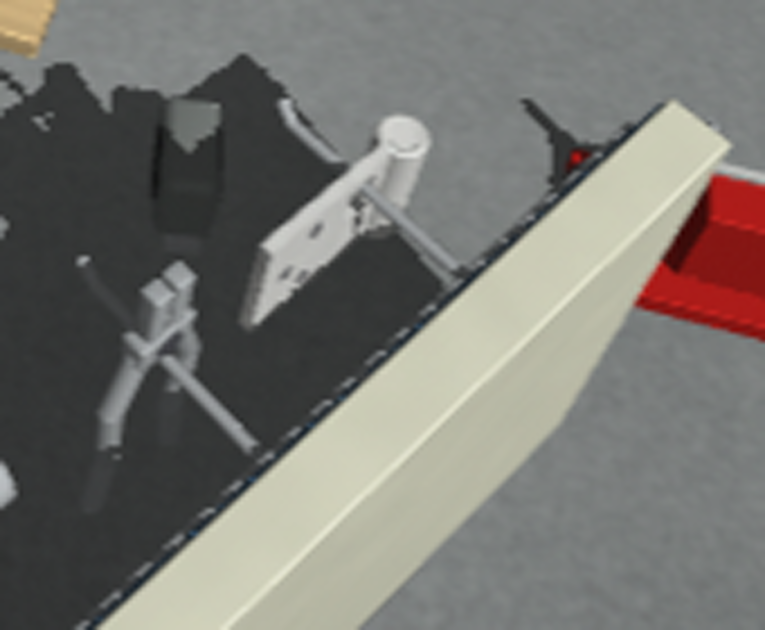

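View pics/sp.png

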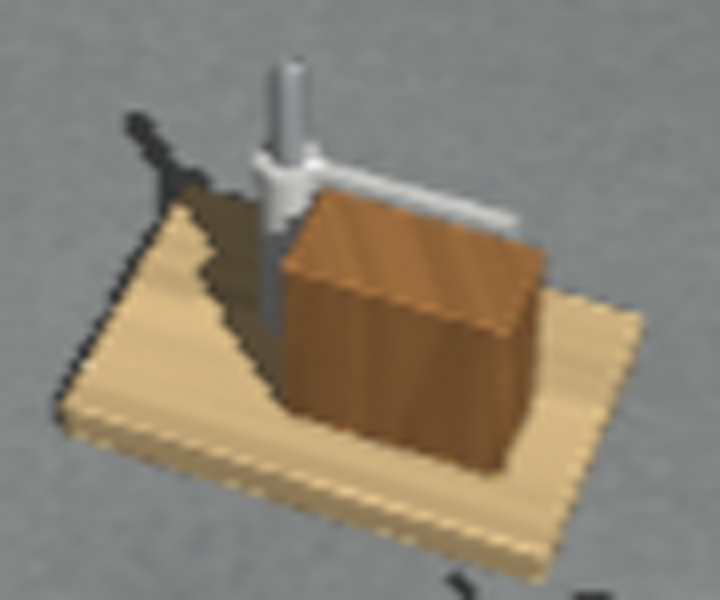

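```bash
cat > h.py <<'E'
import numpy as np,pickle,cv2
def bp(c,uv,z,fish=False):
    K=c["camera_matrix"];R=c["R"];t=c["t"]
    a=np.array([(uv[0]-K[0,2])/K[0,0],(uv[1]-K[1,2])/K[1,1]])
    if fish:
        r=np.linalg.norm(a); d=np.array([*(a/max(r,1e-9)*np.sin(r)),np.cos(r)])
    else: d=np.array([*a,1.])
    o=-R.T@t; w=R.T@d
    return o+w*(z-o[2])/w[2]
def proj(c,X,fish=False):
    K=c["camera_matrix"];p=c["R"]@np.asarray(X,float)+c["t"]
    if fish:
        s=np.hypot(p[0],p[1]);th=np.arctan2(s,p[2]);a=p[:2]/s*th
    else:a=p[:2]/p[2]
    return np.array([a[0]*K[0,0]+K[0,2],a[1]*K[1,1]+K[1,2]])
def un(uv,k,off): return (np.array(uv)+.5)/k-.5+np.array(off)
E
python3 - <<'E'
from h import *
d=pickle.load(open("c0.pkl","rb"));T=d["top"];S=d["scene"]
tr=lambda u,z:bp(T,un(u,3,(85,80)),z).round(4)
tp=lambda u,z:bp(T,un(u,8,(240,185)),z).round(4)
sr=lambda u,z:bp(S,un(u,4.5,(300,260)),z).round(4)
sp=lambda u,z:bp(S,un(u,8,(240,200)),z).round(4)
print("wall",[tr(u,.285) for u in [(30,36),(62,33),(98,545),(131,543)]])
print("wallS",[sr(u,.285) for u in [(672,100),(732,146)]])
print("knuckle",tr((182,424),.281),sr((404,132),.281)); print("plate end",tr((171,338),.281),sr((262,246),.281))
print("prong tip",tr((225,390),.281),sr((285,102),.281))
print("pin",tp((403,252),.16),sp((291,66),.16),"seat",tp((390,262),.11)); print("plateend",tp((230,395),.11),sp((517,221),.11))
print("base T",[tp(u,.02) for u in [(408,57),(585,265),(236,553),(58,337)]])
print("base S",[sp(u,.02) for u in [(180,207),(63,412),(548,562),(643,318)]])
E
```

```text
wall [array([0.8211, 0.4145, 0.285 ]), array([0.8241, 0.3835, 0.285 ]), array([0.3305, 0.3333, 0.285 ]), array([0.3325, 0.3021, 0.285 ])]
wallS [array([0.3382, 0.3048, 0.285 ]), array([0.3335, 0.3339, 0.285 ])]
knuckle [0.4453 0.258  0.281 ] [0.4474 0.2581 0.281 ]
plate end [0.5275 0.2707 0.281 ] [0.5337 0.271  0.281 ]
prong tip [0.4779 0.2178 0.281 ] [0.4824 0.2206 0.281 ]
pin [ 0.4711 -0.1545  0.16  ] [ 0.4756 -0.1469  0.16  ] seat [ 0.4713 -0.1496  0.11  ]
plateend [ 0.4183 -0.0866  0.11  ] [ 0.4204 -0.0834  0.11  ]
base T [array([ 0.5648, -0.157 ,  0.02  ]), array([ 0.4776, -0.2312,  0.02  ]), array([ 0.357 , -0.0863,  0.02  ]), array([ 0.4466, -0.0113,  0.02  ])]
base S [array([ 0.4865, -0.2209,  0.02  ]), array([ 0.5713, -0.1525,  0.02  ]), array([ 0.4513, -0.0067,  0.02  ]), array([ 0.3598, -0.0833,  0.02  ])]
```

```bash
cat >> h.py <<'E'
def Rt(ang,s=1):
    # tool down, jaws along s*(-sin,cos): leaf y for leaf x at angle ang
    x=np.array([0,0,-1.]);y=s*np.array([-np.sin(ang),np.cos(ang),0]);return np.column_stack([x,y,np.cross(x,y)])
E
python3 - <<'E'
from h import *
from cell import *
a0=np.arctan2(.0813,.4911);a1=np.arctan2(-.769,.64)
print(a0,a1)
for s in (1,-1):
  print(s,"cam side (leaf x)",-s*0+ -Rt(0,s)[:,2])
  for p,a in [((.445,.257,.40),a0),((.445,.257,.25),a0),((.408,.257,.42),a0),((.43,.13,.27),a0),((.472,-.15,.30),a1),((.472,-.15,.15),a1),((.2,-.5,.4),a1)]:
    q=ik(p,Rt(a,s)); print(p,None if q is None else np.round(q,2))
E
```

```text
0.16405881358378158 -0.8766979276544509
1 cam side (leaf x) [-1.  0.  0.]
(0.445, 0.257, 0.4) [ 0.27  0.09 -0.93  1.46  0.07  1.63  1.08]
(0.445, 0.257, 0.25) [ 0.26  0.13 -0.92  1.73  0.1   1.34  1.05]
(0.408, 0.257, 0.42) [ 0.11 -0.01 -0.74  1.48 -0.01  1.67  1.1 ]
(0.43, 0.13, 0.27) [ 0.71 -0.1  -1.01  1.82 -0.08  1.37  1.45]
(0.472, -0.15, 0.3) [ 0.77  0.02 -0.55  1.7   0.01  1.43  0.91]
(0.472, -0.15, 0.15) [ 0.76  0.12 -0.57  1.91  0.07  1.13  0.85]
(0.2, -0.5, 0.4) [ 1.32  0.08 -0.23  1.43  0.02  1.63  1.79]
-1 cam side (leaf x) [1. 0. 0.]
(0.445, 0.257, 0.4) [ 0.42  0.11 -1.11  1.45  0.1   1.64 -2.09]
(0.445, 0.257, 0.25) [-0.65  0.05  0.04  1.77 -0.    1.33 -2.02]
(0.408, 0.257, 0.42) [ 0.54  0.   -1.17  1.47  0.    1.67 -2.04]
(0.43, 0.13, 0.27) [ 0.97 -0.14 -1.22  1.82 -0.13  1.37 -1.63]
(0.472, -0.15, 0.3) [ 0.66  0.01 -0.44  1.7   0.    1.43 -2.23]
(0.472, -0.15, 0.15) [ 0.61  0.11 -0.41  1.92  0.05  1.12 -2.27]
(0.2, -0.5, 0.4) [ 1.01  0.07  0.1   1.44 -0.01  1.63 -1.33]
```

Run:
```python
from h import *
from cell import *
a0=.164;a1=-.877
p=get_tcp_pos()
def cap(n):
    c=capture("wrist");cv2.imwrite(f"pics/{n}.png",c["pixels"][:,:,::-1]);pickle.dump(c,open(n+".pkl","wb"))
move_to([.32,-.40,.36],Rt(a1));print(get_time())
move_to([.472,-.150,.27],Rt(a1));cap("w1");print(get_time())
movel([.492,-.174,.31],speed=.25);cap("w2");print(get_time(),get_q().round(2))
```

```text
1.5333
2.75
3.15 [ 0.85  0.08 -0.63  1.62  0.05  1.45  0.91]
```

View pics/w1.png

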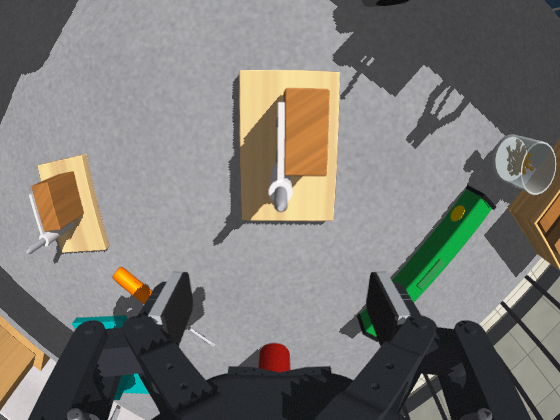

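View pics/w2.png

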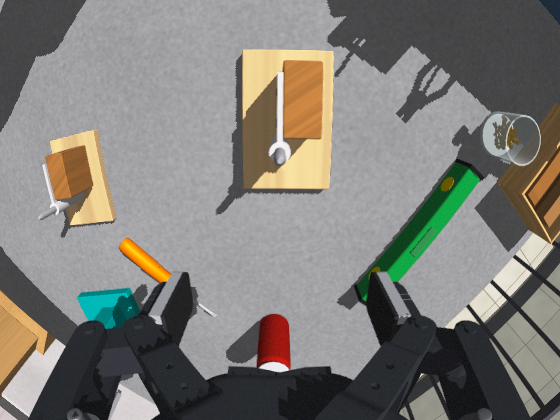

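Run:
```python
from h import *
o=[]
for n,(x,y) in [("w1",(255,85)),("w2",(255,55))]:
    c=pickle.load(open(n+".pkl","rb"));i=c["pixels"][y:y+145,x:x+55,::-1];o.append(cv2.resize(i,None,fx=4,fy=4,interpolation=cv2.INTER_CUBIC))
    for z in (.11,.16): print(n,z,proj(c,[.472,-.15,z],True))
cv2.imwrite("pics/pinz.png",np.hstack(o))
```

```text
w1 0.11 [279.84066698 188.74812358]
w1 0.16 [279.94861808 204.84944194]
w2 0.11 [279.03141921 150.08576771]
w2 0.16 [279.06277587 158.16291968]
```

View pics/pinz.png

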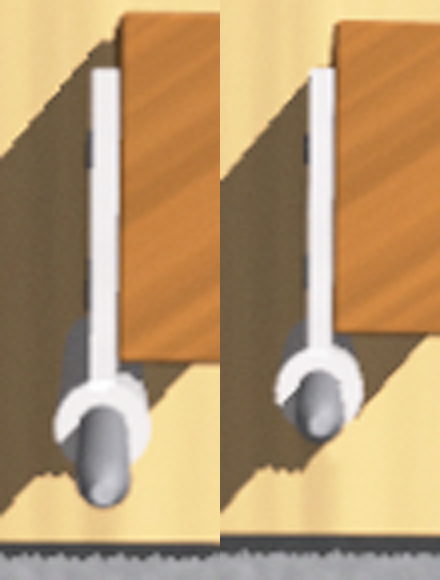

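Run:
```python
from h import *
from cell import *
for n,o,L in [("w1",(255,85),[((102,424),.11),((102,492),.16),((104.5,70),.11)]),("w2",(255,55),[((99.5,390),.11),((100.5,424),.16),((102,70),.11)])]:
    c=pickle.load(open(n+".pkl","rb"))
    P=[bp(c,un(u,4,o),z,True) for u,z in L];print(n,np.round(P,4),np.arctan2(*(P[0]-P[2])[1::-1]))
a0=.164
def cap(n):
    c=capture("wrist");cv2.imwrite(f"pics/{n}.png",c["pixels"][:,:,::-1]);pickle.dump(c,open(n+".pkl","wb"))
move_to([.42,.10,.42],Rt(a0))
move_to([.446,.2565,.37],Rt(a0));cap("w3")
print(get_time(),get_q().round(2))
```

```text
w1 [[ 0.4734 -0.1513  0.11  ]
 [ 0.4736 -0.1518  0.16  ]
 [ 0.4198 -0.0857  0.11  ]] -0.8853577486137856
w2 [[ 0.4738 -0.1514  0.11  ]
 [ 0.4739 -0.1514  0.16  ]
 [ 0.42   -0.0854  0.11  ]] -0.886991304864145
5.075 [ 0.56  0.16 -1.28  1.51  0.15  1.59  1.01]
```

View pics/w3.png

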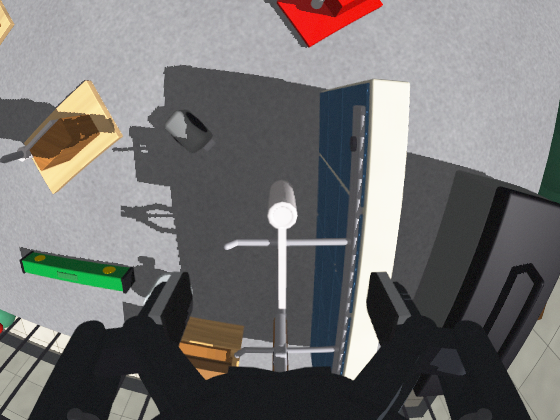

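Run:
```python
from h import *
c=pickle.load(open("w3.pkl","rb"));cv2.imwrite("pics/w3z.png",cv2.resize(c["pixels"][170:370,215:365,::-1],None,fx=3,fy=3,interpolation=cv2.INTER_CUBIC))
```

```text
(no output)
```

View pics/w3z.png

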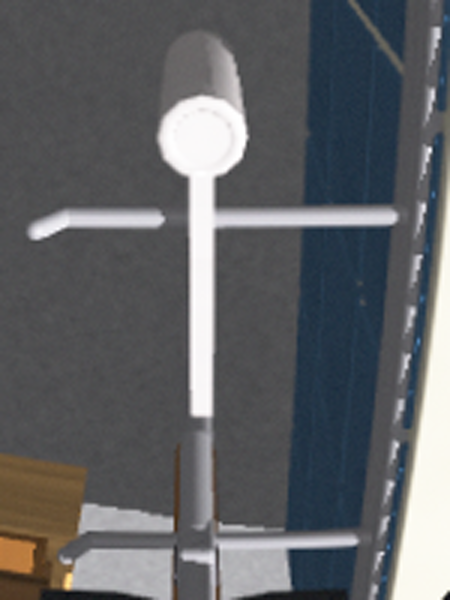

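Run:
```python
from h import *
from cell import *
c=pickle.load(open("w3.pkl","rb"))
P=[bp(c,un(u,3,(215,170)),z,True) for u,z in [((202,137),.281),((201,415),.281),((35,230),.281),((66,217),.273),((392,216),.273)]]
print(np.round(P,4),np.arctan2(*(P[1]-P[0])[1::-1]),np.arctan2(*(P[4]-P[3])[1::-1])-np.pi/2)
for z in(.37,.31,.247,.26): print(ik(P[0][:2].tolist()+[z],Rt(.164)))
```

```text
[[0.4466 0.258  0.281 ]
 [0.5313 0.272  0.281 ]
 [0.4796 0.2188 0.281 ]
 [0.4782 0.226  0.273 ]
 [0.4638 0.3137 0.273 ]] 0.16324817516297843 0.162684188182475
[ 0.54971996  0.16610639 -1.28528711  1.50530355  0.15934966  1.58887394
  1.00590167]
[ 0.54758969  0.1828731  -1.27890375  1.61702683  0.17590653  1.47292092
  0.99078182]
[ 0.51575372  0.22696822 -1.25944424  1.71955325  0.22101083  1.35657988
  0.95103583]
[ 0.52442271  0.21599328 -1.26481143  1.69959867  0.2096663   1.38015709
  0.96092617]
```

Run:
```python
from h import *
from cell import *
R=Rt(.163)
move_j([0.27,0.1,-0.93,1.48,0.07,1.61,1.08]);print(get_tcp_pos())
move_to([.4466,.258,.36],R);print(get_q().round(2),get_time())
print(movel([.4466,.258,.247],speed=.08,guard=8),get_tcp_pos(),get_force(),get_time())
c=capture("wrist");cv2.imwrite("pics/w4.png",c["pixels"][:,:,::-1])
```

```text
[0.4485339  0.25496012 0.38271627]
[ 0.27  0.09 -0.93  1.53  0.07  1.56  1.07] 5.8
False [0.4467427  0.25780086 0.24720667] [ 0.04036272 -1.78621659 -0.70048401] 7.3667
```

View pics/w4.png

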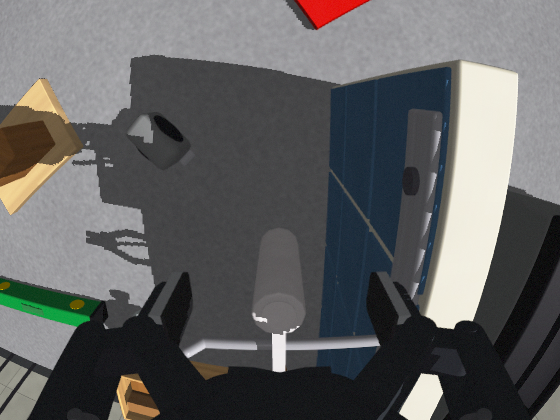

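The knuckle at (278,312) is centred between the pads, which are clear of the wall and the prong. I'll close the gripper and lift 12 mm.

Run:
```python
from h import *
from cell import *
f0=get_force()
close_gripper(100);print(get_finger_gap(),get_force()-f0,get_tcp_pos(),get_time())
p=get_tcp_pos();movel([p[0],p[1],p[2]+.012],speed=.03);print(get_force()-f0,get_tcp_pos(),get_time())
c=capture("wrist");cv2.imwrite("pics/w5.png",c["pixels"][:,:,::-1])
c=capture("scene");cv2.imwrite("pics/s5.png",cv2.resize(c["pixels"][220:400,280:500,::-1],None,fx=3,fy=3))
```

```text
0.020412848043978544 [-1.74183812  1.60246071  3.70199941] [0.44662324 0.25805417 0.24722613] 8.025
[-0.12614682  2.61367634 -3.62420717] [0.44658241 0.25802551 0.25914547] 8.5833
```

View pics/w5.png

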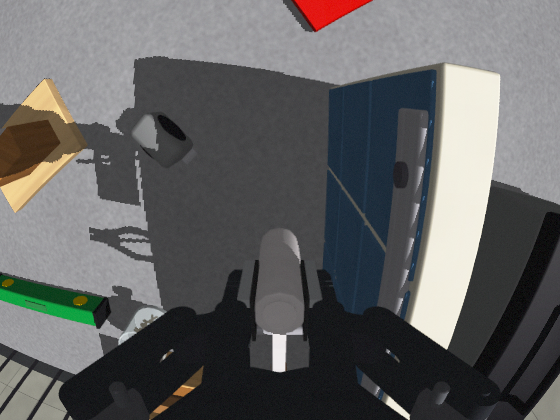

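View pics/s5.png

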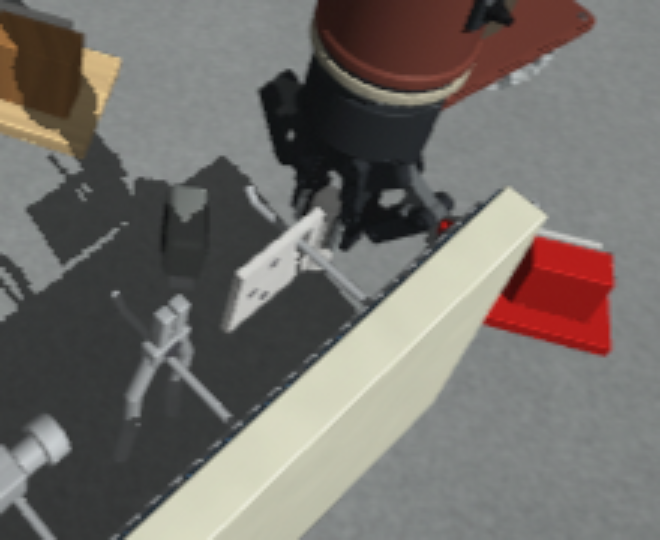

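Run:
```python
from h import *
from cell import *
p=get_tcp_pos();d=np.array([np.sin(.163),-np.cos(.163),0])
print(movel(p+d*.10,speed=.06,guard=10),get_force(),get_tcp_pos(),get_time())
wait(.1)
for n in("wrist","scene"):
    c=capture(n);pickle.dump(c,open(n[0]+"6.pkl","wb"));cv2.imwrite(f"pics/{n[0]}6.png",c["pixels"][:,:,::-1])
```

```text
False [-0.12809856  0.38543186 -4.80247206] [0.46267395 0.15967261 0.25903456] 10.5
```

View pics/w6.png

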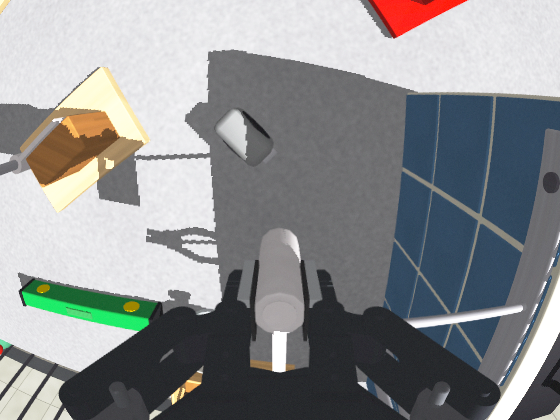

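View pics/s6.png

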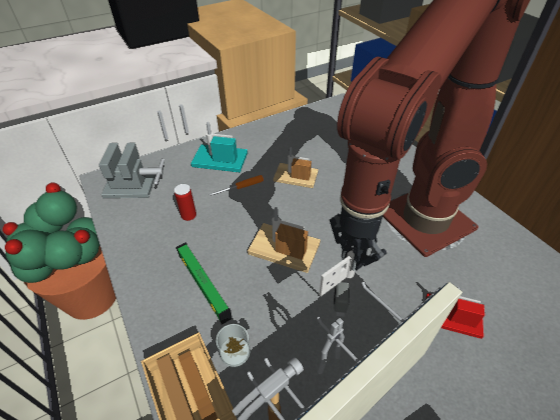

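Run:
```python
from h import *
c=pickle.load(open("w6.pkl","rb"))
k=6;o=(235,215)
im=cv2.resize(c["pixels"][215:340,235:325,::-1],None,fx=k,fy=k,interpolation=cv2.INTER_CUBIC)
raw=im.copy()
p=np.array([.46267,.15967,.25903])
for z in (.034,-.036):
    pts=[(proj(c,p+[.0115*np.cos(a),.0115*np.sin(a),z],True)-o+.5)*k-.5 for a in np.linspace(0,6.28,60)]
    cv2.polylines(im,[np.int32(pts)],True,(0,0,255),1)
cv2.imwrite("pics/w6z.png",np.hstack([im,raw])[:, :800] if 0 else im)
cv2.imwrite("pics/w6r.png",cv2.convertScaleAbs(raw,alpha=1.6))
```

```text
(no output)
```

View pics/w6z.png

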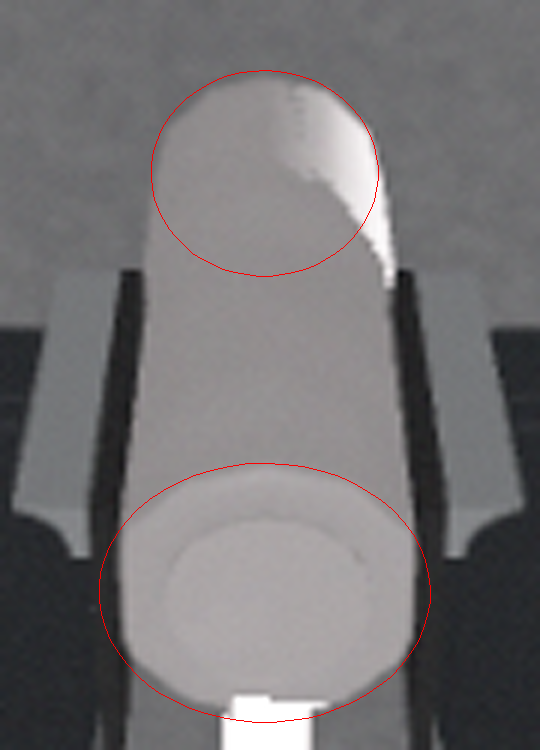

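View pics/w6r.png

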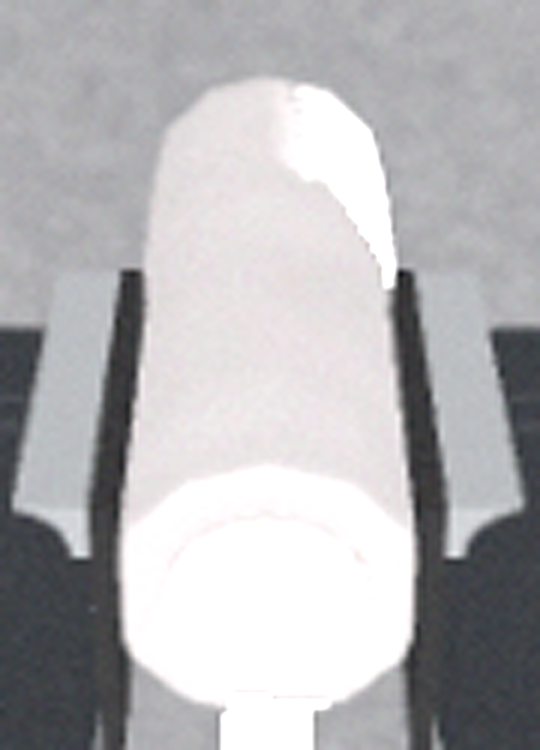

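Run:
```python
from h import *
from cell import *
R=Rt(-.886)
move_to([.4734,-.1518,.26],R);print(get_tcp_pos(),get_q().round(2),get_time())
movel([.4734,-.1518,.212],speed=.08);wait(.2);print(get_tcp_pos(),get_force(),get_time())
print(get_tool_rot().round(4))
for n in("wrist","scene","top"):
    c=capture(n);pickle.dump(c,open(n[0]+"7.pkl","wb"));cv2.imwrite(f"pics/{n[0]}7.png",c["pixels"][:,:,::-1])
    if n=="scene": cv2.imwrite("pics/s7z.png",cv2.resize(c["pixels"][150:280,220:380,::-1],None,fx=4.5,fy=4.5,interpolation=cv2.INTER_CUBIC))
    if n=="wrist": cv2.imwrite("pics/w7z.png",cv2.resize(c["pixels"][120:340,205:355,::-1],None,fx=2.7,fy=2.7,interpolation=cv2.INTER_CUBIC))
```

```text
[ 0.47398484 -0.14975613  0.26012809] [ 0.82  0.04 -0.61  1.76  0.02  1.35  0.89] 11.8917
[ 0.47369793 -0.15192578  0.21249857] [ 0.11761285  0.58872533 -4.22165109] 12.8417
[[ 8.000e-04  7.746e-01  6.324e-01]
 [-4.000e-04  6.324e-01 -7.746e-01]
 [-1.000e+00  4.000e-04  8.000e-04]]
```

View pics/w7z.png

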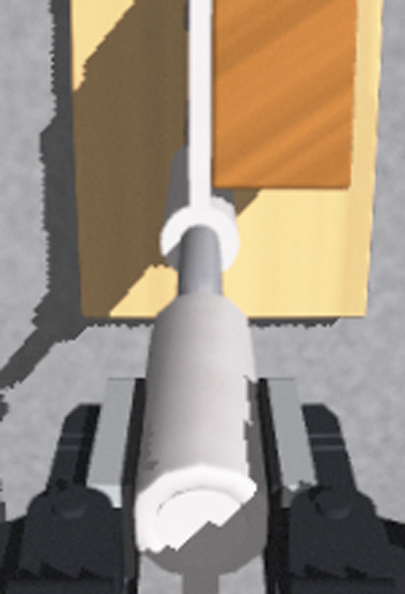

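View pics/s7z.png

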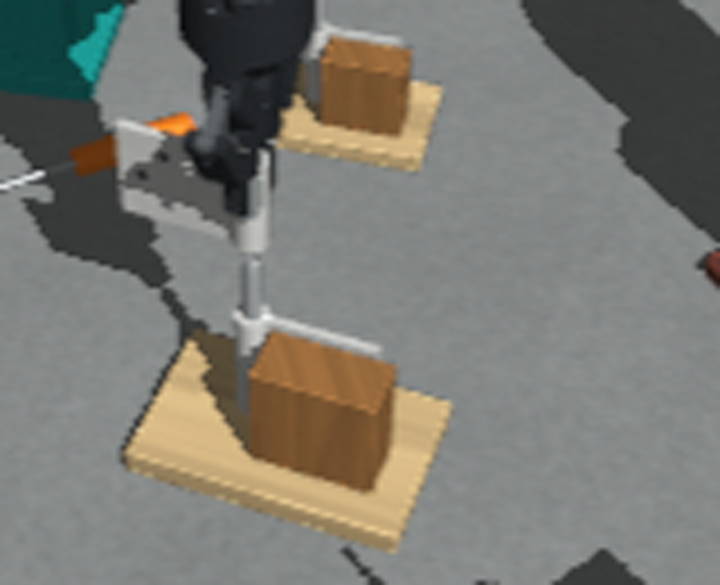

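Pin (200,250) and knuckle (201,300) line up in both views. Next is a guarded descent.

Run:
```python
from h import *
from cell import *
f0=get_force()
for z in (.200,.190,.182,.170):
    g=movel([.4734,-.1518,z],speed=.03,guard=8);print(z,g,get_tcp_pos().round(4),(get_force()-f0).round(2),get_wrist_torque().round(2),get_time())
    if g:break
for n in("wrist","scene"):
    c=capture(n);pickle.dump(c,open(n[0]+"8.pkl","wb"))
    if n=="scene": cv2.imwrite("pics/s8z.png",cv2.resize(c["pixels"][150:280,220:380,::-1],None,fx=4.5,fy=4.5,interpolation=cv2.INTER_CUBIC))
    if n=="wrist": cv2.imwrite("pics/w8z.png",cv2.resize(c["pixels"][120:340,205:355,::-1],None,fx=2.7,fy=2.7,interpolation=cv2.INTER_CUBIC))
```

```text
0.2 False [ 0.4733 -0.1518  0.1999] [ 0.63  0.53 -0.49] [ 0.1   0.07 -0.02] 13.5417
0.19 False [ 0.4733 -0.1518  0.1898] [1.44 1.25 0.11] [ 0.08  0.05 -0.01] 14.025
0.182 False [ 0.4733 -0.1518  0.1818] [ 0.49  0.1  -0.64] [ 0.09  0.07 -0.05] 14.4417
0.17 False [ 0.4733 -0.1517  0.1699] [ 0.84  0.56 -0.89] [ 0.14  0.12 -0.03] 14.9917
```

View pics/w8z.png

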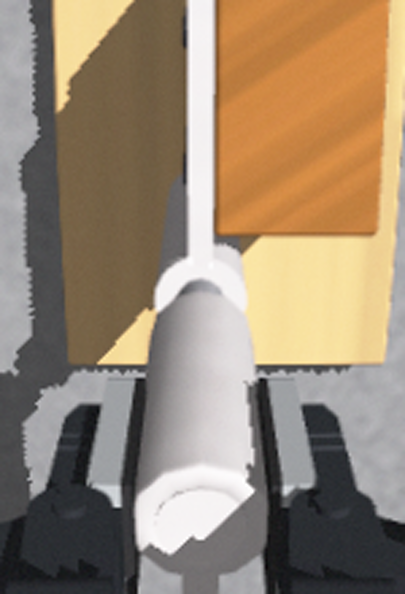

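View pics/s8z.png

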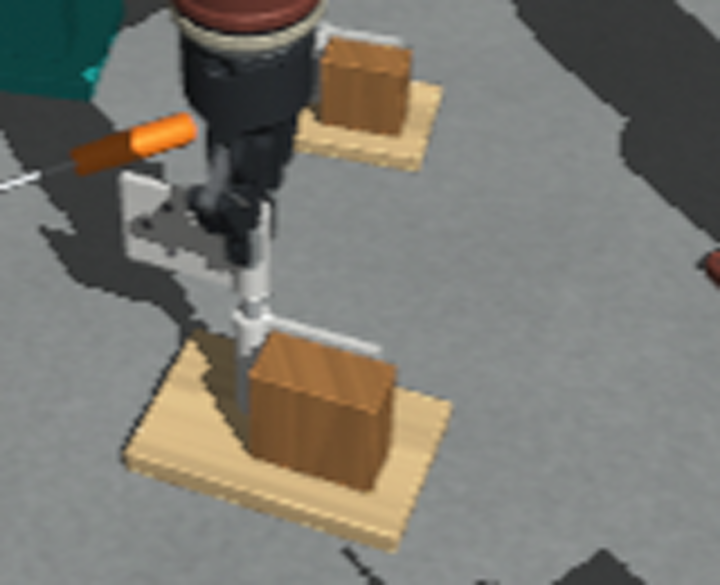

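The pin is about 26 mm into the bore with almost no side force. I'll go on down until it touches.

Run:
```python
from h import *
from cell import *
f0=get_force()
for z in (.155,.142):
    g=movel([.4734,-.1518,z],speed=.025,guard=8);print(z,g,get_tcp_pos().round(4),(get_force()-f0).round(2),get_wrist_torque().round(2),get_time())
    if g:break
for n in("wrist","scene"):
    c=capture(n);pickle.dump(c,open(n[0]+"9.pkl","wb"))
    if n=="scene": cv2.imwrite("pics/s9z.png",cv2.resize(c["pixels"][150:280,220:380,::-1],None,fx=4.5,fy=4.5,interpolation=cv2.INTER_CUBIC))
    if n=="wrist": cv2.imwrite("pics/w9z.png",cv2.resize(c["pixels"][120:340,205:355,::-1],None,fx=2.7,fy=2.7,interpolation=cv2.INTER_CUBIC))
```

```text
0.155 False [ 0.4734 -0.1518  0.155 ] [-0.99  0.65 -1.04] [0.1  0.09 0.04] 15.8417
0.142 True [ 0.4736 -0.1519  0.1467] [-1.11 -0.28  8.83] [ 0.    0.23 -0.  ] 16.2417
```

View pics/w9z.png

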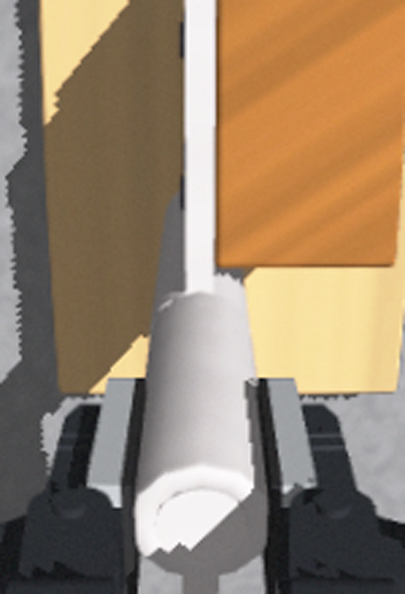

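View pics/s9z.png

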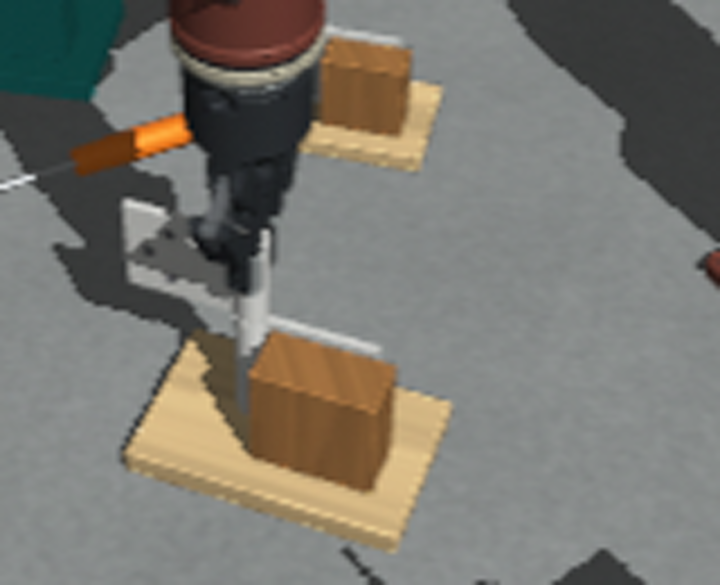

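Contact came at TCP z 0.1467, against 0.146 predicted, so the leaf is home. I'll release it and back off straight up.

Run:
```python
from h import *
from cell import *
open_jaws();print(get_finger_gap(),get_force().round(2),get_tcp_pos().round(4))
p=get_tcp_pos();print(movel([p[0],p[1],.28],speed=.08,guard=8),get_force().round(2),get_time());wait(.3)
for n in("wrist","scene","top"):
    c=capture(n);pickle.dump(c,open(n[0]+"10.pkl","wb"));cv2.imwrite(f"pics/{n[0]}10.png",c["pixels"][:,:,::-1])
    if n=="scene": cv2.imwrite("pics/s10z.png",cv2.resize(c["pixels"][150:280,220:380,::-1],None,fx=4.5,fy=4.5,interpolation=cv2.INTER_CUBIC))
```

```text
0.08540324378478564 [0.04 0.79 0.32] [ 0.4725 -0.1516  0.1456]
False [-0.15 -0.44  0.13] 18.825
```

View pics/w10.png

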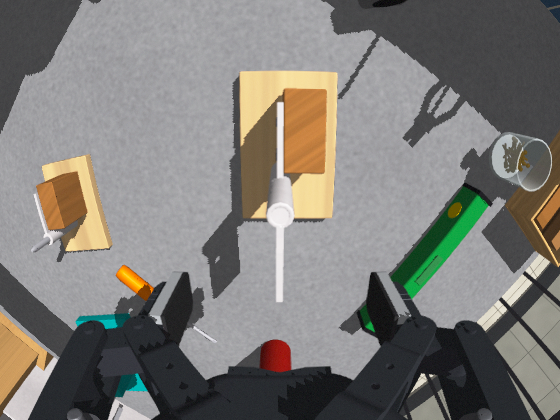

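View pics/s10z.png

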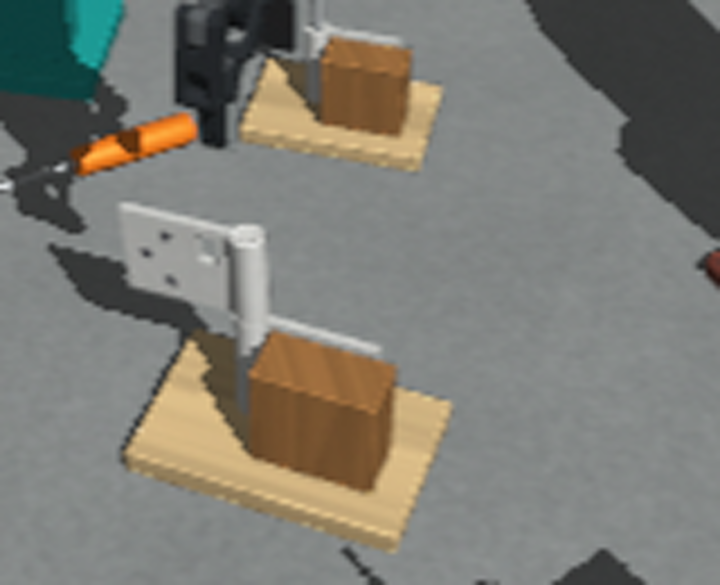

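View pics/t10.png

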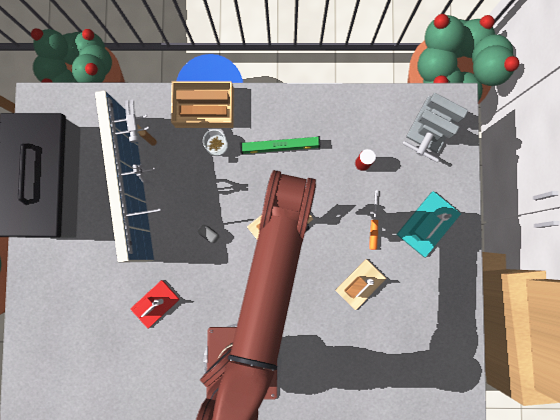

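The leaf is seated and in line: fixed plate at (280,140), knuckle at (280,213), loose plate running to (280,300). The tools and bench things are where they were. One numeric check, then I hand in.

Run:
```python
from h import *
from cell import *
c=pickle.load(open("w10.pkl","rb"))
a=-.886
for z in(.18,.183,.186): print(z,proj(c,[.4737,-.1515,z],True).round(1),proj(c,[.4737+.086*np.cos(a),-.1515+.086*np.sin(a),z],True).round(1))
hand_in()
```

```text
0.18 [279.7 211.4] [279.6 301.5]
0.183 [279.7 212.7] [279.6 303.4]
0.186 [279.7 214. ] [279.6 305.3]
the job is handed in; nothing more can be done
```

The white leaf is off its hook and fully home on the pin of the larger wooden-based post, with the hinge opened out flat. I let go of it and handed the job in at about 19 s of the 42 s allowed. No verdict is reported.

- **Lift:** I gripped the knuckle from above, raised it 12 mm and drew it 100 mm straight out, clear of the prong tips.
- **Seating:** I turned the leaf in line with the fixed plate and lowered it at 25–30 mm/s or slower. Side forces stayed below about 2 N. It touched bottom at TCP height 0.1467 m, against 0.146 m predicted.
- **Last checks:** After release, the wrist picture showed the two plates in one line. I read the loose plate's free edge at about row 300, against 301.5 predicted for fully home. The knuckle top read about row 213, against 211.4, which on its own would suggest about 3–4 mm high. The plate edge and the contact height both agree with fully home, so I take the knuckle reading as pixel-reading error.
- **Surroundings:** The hanging tools and bench things looked unmoved in the top view, by eye only. The gripper stands clear above the leaf, with force readings near zero.

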